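# Stand the candlestick in the cooling pen and latch its gate

## Task

Stand the finished glass candlestick upright in the middle of the round cork pad inside the cooling pen and let go of it; then swing the pen's gate shut and press it until its sprung tongue snaps in behind the strike roller, so that the gate stays shut when you let go. It is glass work: set it down without dropping it, press the gate gently, feeling for the snap rather than ramming it (near its free end it needs about 8 N; 16 N is too much) and without slamming, and leave the other things on the bench and in the pen where they are.

Things in the scene. Friction and masses are not known exactly. Their poses are not given: they have to be found in the camera images.
- pen: open-topped guard of sheet steel, fixed to the bench, 210 (x) by 250 (y) mm, walls 110 mm high and 4 mm thick on the far (+x), left (+y) and right (-y) sides, open at the front (-x) where the gate hangs, steel floor 6 mm thick. Origin: centre of its underside on the bench; x points from the gate to the back wall, y to its left, z up.
- pad (a point): centre of the top of the round cork pad in the pen, 84 mm across, 6 mm thick, its top 12 mm above the bench; 95 mm behind the hinge line and 153 mm to its right (pen frame).
- gate_hinge (a point): point on the gate's upright hinge axis, fixed on the pen at its front left, at the height of the gate's top edge (104 mm above the bench).
- gate (a joint): opening angle of the gate, rad. 0: square across the pen's front (nominally shut); grows to 1.3 as the free end swings out to the pen's -x. Turns easily, stays where left. The strike sits in slots, its depth not told: contact starts between 0.16 and 0 and a latched gate rests anywhere from -0.08 to 0.08. Let go after contact but before the snap, it springs back, mostly by 0.1 or more.
- gate_end (a point): top corner of the gate's free end on its outer (-x) face; moves with the gate. The panel is 8 mm thick (4 mm either side of the hinge axis), runs from 8 to 205 mm from the axis (towards the pen's -y at angle 0) and from 12 to 104 mm above the bench; its outer face is plain and can be pushed anywhere.
- tongue_root (a point): where the brass tongue leaves the gate's free end (moves with the gate), 80 mm above the bench. It sticks out 12 mm, 18 mm high; its slope meets an upright 8 mm steel roller at the pen's right wall. Pressed 165 mm from the hinge, force climbs over some 8 mm to about 8 N, fades over 5 mm to 0, the gate jumps in 3 mm by itself, then 2 to 4 N, a hard stop 1.5 mm on.
- candlestick: solid clear glass candlestick, loose, 118 mm tall, about 0.22 kg: round foot 58 mm across, thin stem with a bulge 30 mm across at 44 mm, and on top a straight round cup 40 mm across from 82 to 118 mm above its underside (the place to grip it). Origin: centre of its underside; z up.
- tumbler: bystander: plain solid glass tumbler 60 mm tall, 46 mm across, in the far left corner of the pen. Origin: centre of its underside.
- flask: bystander: squat glass flask 82 mm tall, 72 mm across, with a narrow neck, on the bench right of the pen. Origin: centre of its underside.
- paddle: bystander: black graphite paddle 75 by 55 by 14 mm with a thin wooden handle to its -x, lying on the bench at the left. Origin: where handle meets blade, underside.
- tweezers: bystander: steel tweezers 160 mm long, 9 mm high, lying flat between the candlestick and the gate. Origin: centre of its underside.
- reamer: bystander: hand tool with a round handle and thin shank, lying on the bench. Origin: underside.
- tin: bystander: steel tin 75 mm tall, 66 mm across. Origin: centre of its underside.
Mind the look-alikes: they are no part of the job. What is shaped like the candlestick but turquoise is not meant.

How it is judged:
On the way, in this order (a step that is already met when the one before it is completed fails the run):
1. the candlestick stands upright on the pad, let go (horizontal distance between candlestick and pad below 0.022 m and angle between candlestick's own z axis and vertical below 0.1 rad and z of candlestick in the frame of pad between -0.003 and 0.004 m and contact force between the fingers and candlestick below 0.05 N), for 0.2 s.
2. the gate is latched and the robot is off it (value of joint gate below 0.11 rad and contact force between tongue_c0 and anything else above 0.5 N and contact force between each of the fingers, the arm and gate below 0.05 N), for 0.3 s.
At the end, for the whole second after the job is handed in: the candlestick stands on the cork pad, upright within 0.1 rad and within 22 mm of the pad's centre, at rest; the gate is held by its latch, its tongue bearing on the strike roller with at least 0.5 N while nothing else presses it, reading below 0.11 rad (horizontal distance between candlestick and pad below 0.022 m and angle between candlestick's own z axis and vertical below 0.1 rad and z of candlestick in the frame of pad between -0.003 and 0.004 m and value of joint gate below 0.11 rad and contact force between tongue_c0 and anything else above 0.5 N and linear speed of candlestick below 0.02 m/s); the robot touches nothing.
It fails at once if the gate is pressed against its latch or stop (below 0.2 rad) with more than 16 N (value of joint gate below 0.2 rad and contact force between any of the fingers, the arm and gate above 16 N).
It fails at once if the gate is slammed (closing faster than 2 rad/s) (velocity of joint gate below -2 rad/s).
It fails at once if the candlestick falls free (faster than 0.5 m/s out of the grip) or tips over ((linear speed of candlestick above 0.5 m/s and contact force between the fingers and candlestick below 0.05 N) or angle between candlestick's own z axis and vertical above 0.9 rad).
It fails at once if a bystander is moved more than 25 mm (distance of any of tumbler, flask, paddle, tweezers, reamer, tin from where it was at the start of the episode above 0.025 m).
It also fails if it takes over 69 s, if anything falls off the work surface, if the arm or the gripper's body presses on something with over 40 N, if the wrist force passes 120 N, or if a joint passes its speed limit or range.

## Robot

A 7-joint arm with a two-finger parallel gripper is mounted at the origin on the work surface. World frame = base frame: x ahead of the robot, y to its left, z up, the work surface at z = 0. Lengths are in m, angles in rad, forces in N, time in s.
With the tool pointing down it reaches from about 0.4 to 0.85 m from the base axis. Payload 4.5 kg.
Tool frame: the origin (TCP) lies midway between the tips of the shut fingers; the grasp point (between the pads) lies 19 mm behind it; z points along the fingers, y is the direction in which the jaws open and shut (so a half turn about z gives the same grasp; the last joint's range is limited). The gripper opens to 88 mm and grips with 3 to 60 N. Pads are 18 mm wide; open, the fingers measure 123 mm over their backs; the gripper's body (75 mm by 187 mm) begins 45 mm behind the grasp point.
Start: joints at [-1.087, 0.689, -0.195, 1.565, 0.157, 0.902, -0.215], TCP at [0.272, 0.563, 0.239] pointing down, gripper open.
Joint ranges: [-3.01, 3.01], [-0.46, 2.08], [-1.47, 1.51], [0.13, 2.56], [-1, 4.14], [0.04, 2.09], [-2.66, 2.66]. Speed limits (rad/s): [2.57, 2.57, 3.14, 3.14, 3.14, 3.14, 3.14].

## Interface

Orientations are given as a unit quaternion [x, y, z, w].
In Python, from plant import r gives the robot as it stands. The module is installed in compiled form; this text tells all that it offers.
- The arm moves only by the tool carry_out, never from a script. Its argument "commands" is a list of rows, each a list of 6 numbers: the shift along the tool's x, y, z in m, then the turn, a rotation vector about the tool's x, y, z in degrees. In form: [[dx, dy, dz, wx, wy, wz], ...]. A call has 1 to 12 rows; each row is the pose to reach, as a shift and turn from the pose commanded when the call began, along the tool's axes at that moment; what a row does not reach only later rows make up. A row lasts 1/10 s, in which the tool goes at most 50 mm and 8.59 degrees, less where a joint would pass 70% of its speed; a pose out of reach is approached as far as the arm can. A call with a gripper value outside its range is refused whole. "fingers" is the closure in counts, from 0 (fully open) to 255 (shut), set as the call begins (left out, the last holds). The fingers move at their own pace and stop on an object; "grip_force" is the grip in N (left out, the last holds). Time passes only in rows, so rows that repeat a pose let the fingers close. It gives the time, the measured TCP pose, the force and the opening at its end, in the units of the state.
- r.get_state(): the state, without advancing time (a new reading comes with each control period).
- r.snapshot(name): name is "scene" or "top" or "wrist"; returns a dict with "img" (480x640x3 uint8, blue, green, red), "intrinsics" (3x3 intrinsics, pixels), "extrinsics" (4x4, takes a point from camera to world coordinates); the wrist camera has in their place "tool_from_camera" (4x4, takes a point from camera to tool coordinates, whose origin is the TCP and whose axes are the flange's). Camera axes: x right, y down, z forward; pixel columns grow to the right and rows downward; lengths in m; the calibration is good to about 2 mm. A picture is of the moment at which its call begins: read the wrist's pose just before it. There is no depth.
- r.finish_job(): hands the job in, once; it reports no verdict.
Trained networks look in a picture, given as the dict that the camera call returned (one of the last four; its "shot" number tells which), for a name from the list of things; names that differ only in an ending like _2 or _b are one class to them, and where a whole thing is asked for, a point or a joint stands for the part that bears it (a point fixed in the world has none). Each returns a list of dicts, best first, with "p" (0 to 1); they miss things now and then, are a little off and sometimes report something else, mostly with a low value. They report only what shows in the picture. A call takes as long as a camera call. They do not tell look-alikes from the thing itself.
- r.spot_in(picture, label): "xyz" ([x, y, z] in m, in world coordinates, good to about 4 mm: the middle of the surface that is visible of it).
- r.spot_point(picture, label): "xyz" ([x, y, z] in m, in world coordinates, good to about 4 mm: a listed point, or the origin of a listed thing).
The state is a dict: "clock": time; "q": joint angles; "qd": joint speeds; "joint_torque": joint torques, N m; "tool_pos": TCP position; "eef_rot": TCP orientation; "contact_force": force on the tool from outside, world axes, zero at the start; "moment": the same for the moment, N m; "opening": opening from 0.0 (shut) to 1.0 (fully open).
Only numpy, scipy, OpenCV 4.12 (cv2) and the standard library are available. Lean on these libraries where they do the work, as an engineer would, in place of code of your own. Each camera call takes 0.05 s, during which the arm holds its last target.

## Working session

There is one attempt and no reset: what is moved stays moved. The work goes in short steps, Python scripts to look and compute and a tool call to move; the robot and the scene stay as the last step left them, time stands still between calls to the robot, and variables do not carry over. Pictures are saved under pics/ and viewed, and the job is handed in when it is done.

Besides the shell and the picture viewer there is one more tool, called after "Call:" as name(argument=value, ...) on one line, values as JSON. carry_out: Moves the arm, as the interface text tells. Its arguments: {"type":"object","properties":{"commands":{"type":"array","items":{"type":"array","items":{"type":"number"}}},"fingers":{"type":"number"},"grip_force":{"type":"number"}},"required":["commands"]}

```bash
mkdir -p pics; ls; cat > h.py <<'E'
import numpy as np, cv2
from plant import r
from scipy.spatial.transform import Rotation as R
def snap(n,f):
    s=r.snapshot(n); cv2.imwrite('pics/'+f+'.png',s['img']); return s
def st():
    s=r.get_state(); print('t',round(s['clock'],2),'pos',np.round(s['tool_pos'],4),'q',np.round(s['eef_rot'],4),'F',np.round(s['contact_force'],2),'op',round(s['opening'],3)); return s
def totool(target):
    s=r.get_state(); return R.from_quat(s['eef_rot']).inv().apply(np.array(target)-s['tool_pos'])
E
python3 - <<'E'
from h import *
s=st(); print(np.round(R.from_quat(s['eef_rot']).as_matrix(),3)); print(s['q'])
for cam in ['scene','top']:
    p=snap(cam,cam+'0'); print(cam)
    for l in ['pad','gate_hinge','gate_end','tongue_root','candlestick','pen','tumbler','flask','tweezers','tin','reamer','paddle']:
        print(l,[(np.round(d['xyz'],3).tolist(),round(d['p'],2)) for d in r.spot_point(p,l)][:3])
st()
E
```

```text
pics
t 0.0 pos [0.2715 0.5622 0.2379] q [ 2.230e-01  9.748e-01 -9.000e-04 -1.000e-04] F [ 0.73  0.23 -0.22] op 1.001
[[-0.901  0.435 -0.001]
 [ 0.435  0.901 -0.002]
 [-0.    -0.002 -1.   ]]
[-1.08722712  0.68995066 -0.19451013  1.56635175  0.15729049  0.9025073
 -0.21510409]
scene
pad [([0.659, 0.041, 0.015], 0.61)]
gate_hinge [([0.547, 0.177, 0.107], 0.88)]
gate_end [([0.44, 0.002, 0.107], 0.87)]
tongue_root [([0.45, -0.004, 0.079], 0.64)]
candlestick [([0.451, -0.377, 0.002], 0.95), ([0.344, -0.149, -0.001], 0.82), ([0.446, -0.257, -0.003], 0.76)]
pen [([0.669, 0.074, -0.001], 0.93)]
tumbler [([0.718, 0.173, 0.006], 0.57)]
flask [([0.632, -0.259, -0.002], 0.91), ([0.458, 0.309, -0.001], 0.63)]
tweezers [([0.514, -0.099, -0.002], 0.62)]
tin [([0.708, -0.329, -0.0], 0.82), ([0.446, -0.007, 0.079], 0.55)]
reamer [([0.651, -0.443, -0.002], 0.56)]
paddle [([0.459, 0.312, -0.001], 0.95), ([0.448, -0.004, 0.077], 0.26)]
top
pad [([0.665, 0.043, 0.013], 0.66)]
gate_hinge [([0.549, 0.175, 0.103], 0.89)]
gate_end [([0.447, 0.001, 0.085], 0.48)]
tongue_root [([0.446, -0.001, 0.08], 0.57)]
candlestick [([0.45, -0.382, -0.001], 0.92), ([0.445, -0.256, 0.002], 0.86), ([0.348, -0.147, 0.004], 0.76)]
pen [([0.67, 0.078, -0.003], 0.75)]
tumbler [([0.718, 0.171, 0.004], 0.75)]
flask [([0.629, -0.261, 0.005], 0.83), ([0.706, -0.33, 0.0], 0.4)]
tweezers [([0.517, -0.103, -0.002], 0.79), ([0.549, 0.177, 0.101], 0.53), ([0.718, 0.171, 0.002], 0.33)]
tin [([0.707, -0.33, 0.0], 0.59)]
reamer [([0.65, -0.441, -0.0], 0.64), ([0.631, -0.261, 0.002], 0.58)]
paddle [([0.463, 0.308, -0.002], 0.95)]
t 1.3 pos [0.2717 0.5629 0.2387] q [ 0.223   0.9748  0.     -0.    ] F [ 0.76  0.32 -0.46] op 1.0
```

View pics/scene0.png

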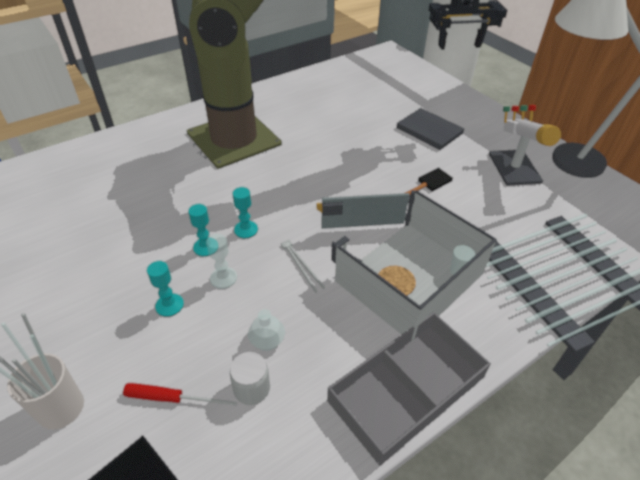

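View pics/top0.png

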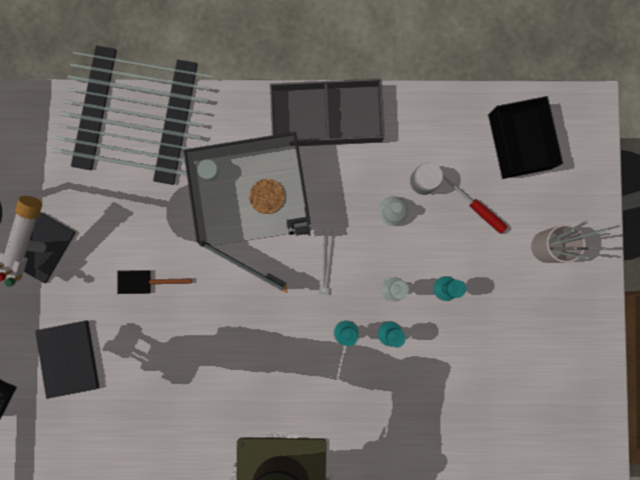

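```bash
python3 - <<'E'
from h import *
for cam in ['scene','top']:
    p=r.snapshot(cam); im=p['img']; hsv=cv2.cvtColor(im,cv2.COLOR_BGR2HSV)
    m=cv2.inRange(hsv,(8,90,100),(20,255,255)); n,l,s,c=cv2.connectedComponentsWithStats(m)
    K=np.array(p['intrinsics']);E=np.array(p['extrinsics'])
    for i in np.argsort(-s[1:,4])[:3]+1:
        ray=E[:3,:3]@np.linalg.inv(K)@np.array([*c[i],1]); o=E[:3,3]
        x=o+ray*(0.012-o[2])/ray[2]; print(cam,c[i].round(1),s[i],x.round(4))
    for P in [(0.446,-0.257,0.118),(0.347,-0.148,0.118),(0.45,-0.38,0.118),(0.548,0.176,0.104),(0.662,0.042,0.012),(0.443,0.001,0.104)]:
        v=K@(E[:3,:3].T@(np.array(P)-E[:3,3])); print(P,(v[:2]/v[2]).round(1))
E
```

```text
scene [580.5  85.8] [ 513    0  127  146 6402] [0.3775 1.0913 0.012 ]
scene [ 55.1 110.9] [   0   66  100   73 1559] [-0.4006 -0.3866  0.012 ]
scene [622.1 132.4] [ 594   89   46   82 1465] [0.6131 0.958  0.012 ]
(0.446, -0.257, 0.118) [215.9 239.3]
(0.347, -0.148, 0.118) [241.2 191.9]
(0.45, -0.38, 0.118) [157. 267.]
(0.548, 0.176, 0.104) [413.2 193.3]
(0.662, 0.042, 0.012) [395.9 278.3]
(0.443, 0.001, 0.104) [322.3 196. ]
top [266.6 195.9] [250 179  35  35 935] [0.6636 0.0401 0.012 ]
top [ 22.  209.2] [ 15 199  16  20 181] [0.6282 0.6185 0.012 ]
top [169.1 280.9] [150 279  40   5 134] [0.4618 0.2657 0.012 ]
(0.446, -0.257, 0.118) [399.1 289.9]
(0.347, -0.148, 0.118) [348.3 335.8]
(0.45, -0.38, 0.118) [456.4 288.5]
(0.548, 0.176, 0.104) [200.6 241.6]
(0.662, 0.042, 0.012) [265.8 196.6]
(0.443, 0.001, 0.104) [279.7 290.3]
```

Call:
carry_out(commands=[[-0.13, -0.09, 0, 0, 0, 0], [-0.26, -0.18, 0, 0, 0, 0], [-0.385, -0.273, 0, 0, 0, 0], [-0.385, -0.273, 0, 0, 0, 0], [-0.385, -0.273, 0, 0, 0, 0], [-0.385, -0.273, 0, 0, 0, 0], [-0.385, -0.273, 0, 0, 0, 0], [-0.385, -0.273, 0, 0, 0, 0], [-0.385, -0.273, 0, 0, 0, 0], [-0.514, -0.663, 0, 0, 0, 0], [-0.514, -0.663, 0, 0, 0, 0], [-0.514, -0.663, 0, 0, 0, 0]])

```text
clock: 2.6
tool_pos: [0.4741, 0.0177, 0.2388]
eef_rot: [0.223, 0.975, 0.0, 0.0]
contact_force: [0.7, 0.0, 0.7]
opening: 0.999
```

Call:
carry_out(commands=[[-0.094, -0.26, 0, 0, 0, 0], [-0.094, -0.26, 0, 0, 0, 0], [-0.094, -0.26, 0, 0, 0, 0], [-0.094, -0.26, 0, 0, 0, 0], [-0.094, -0.26, 0, 0, 0, 0], [-0.094, -0.26, 0, 0, 0, 0], [-0.094, -0.26, 0, 0, 0, 0], [-0.094, -0.26, 0, 0, 0, 0]])

```text
clock: 3.4
tool_pos: [0.4458, -0.2553, 0.2387]
eef_rot: [0.224, 0.975, 0.0, 0.0]
contact_force: [-0.3, -0.1, 0.4]
opening: 1.001
```

```bash
cat > w.py <<'E'
from h import *
import sys
def wrist(f,labels,fn='spot_point'):
    s=st(); p=snap('wrist',f)
    for l in labels: print(l,[(np.round(d['xyz'],4).tolist(),round(d['p'],2)) for d in getattr(r,fn)(p,l)][:3])
    M=np.eye(4);M[:3,:3]=R.from_quat(s['eef_rot']).as_matrix();M[:3,3]=s['tool_pos']
    E=M@np.array(p['tool_from_camera']);K=np.array(p['intrinsics'])
    return p,K,E
def proj(K,E,P):
    v=K@(E[:3,:3].T@(np.array(P)-E[:3,3])); return (v[:2]/v[2]).round(1)
def plane(K,E,px,z):
    ray=E[:3,:3]@np.linalg.inv(K)@np.array([*px,1.]); o=E[:3,3]; return (o+ray*(z-o[2])/ray[2]).round(4)
E
python3 - <<'E'
from w import *
p,K,E=wrist('w1',['candlestick'])
print(proj(K,E,(.446,-.257,.118)),proj(K,E,(.446,-.257,0)))
print(E.round(3))
E
```

```text
t 3.4 pos [ 0.4458 -0.2553  0.2387] q [2.235e-01 9.747e-01 3.000e-04 1.000e-04] F [-0.32 -0.09  0.44] op 1.001
candlestick [([0.4488, -0.3774, 0.0027], 0.98), ([0.342, -0.252, 0.0022], 0.71), ([0.4478, -0.2584, 0.001], 0.68)]
[318.  233.9] [318.6 199.7]
[[ 0.436  0.864  0.253  0.38 ]
 [ 0.9   -0.418 -0.121 -0.224]
 [ 0.001  0.281 -0.96   0.384]
 [ 0.     0.     0.     1.   ]]
```

View pics/w1.png

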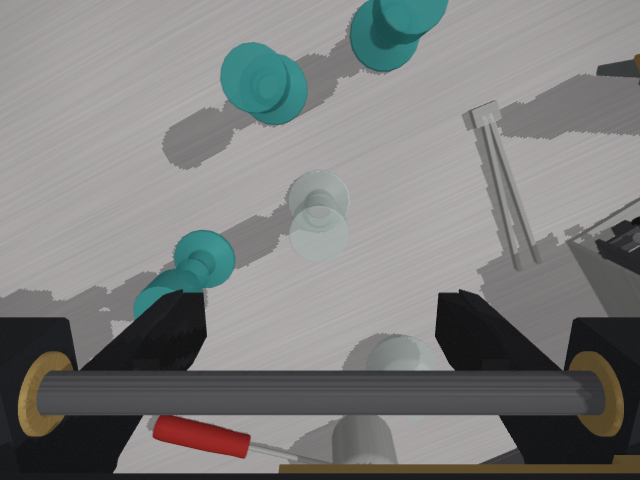

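Call:
carry_out(commands=[[-0.001, -0.0015, 0.03, 0, 0, 0], [-0.001, -0.0015, 0.06, 0, 0, 0], [-0.001, -0.0015, 0.09, 0, 0, 0], [-0.001, -0.0015, 0.12, 0, 0, 0], [-0.001, -0.0015, 0.14, 0, 0, 0], [-0.001, -0.0015, 0.155, 0, 0, 0], [-0.001, -0.0015, 0.155, 0, 0, 0], [-0.001, -0.0015, 0.155, 0, 0, 0]])

```text
clock: 4.3
tool_pos: [0.4467, -0.2558, 0.0841]
eef_rot: [0.222, 0.975, 0.0, 0.0]
contact_force: [-0.1, -0.1, -0.1]
opening: 0.997
```

```bash
python3 - <<'E'
from w import *
p,K,E=wrist('w2',[])
print(proj(K,E,(.446,-.257,.118)))
E
```

```text
t 4.3 pos [ 0.4467 -0.2558  0.0841] q [2.219e-01 9.751e-01 3.000e-04 0.000e+00] F [-0.12 -0.09 -0.11] op 0.997
[316.  367.7]
```

View pics/w2.png

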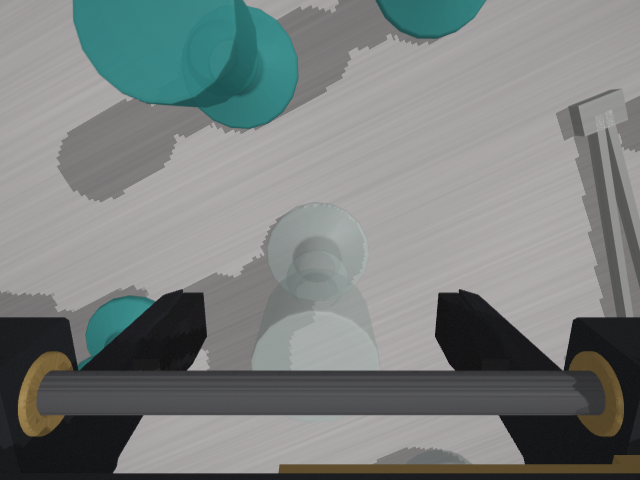

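Call:
carry_out(commands=[[0, 0, 0, 0, 0, 0], [0, 0, 0, 0, 0, 0], [0, 0, 0, 0, 0, 0], [0, 0, 0, 0, 0, 0], [0, 0, 0, 0, 0, 0], [0, 0, 0, 0, 0, 0], [0, 0, 0, 0, 0, 0], [0, 0, 0, 0, 0, 0], [0, 0, 0, 0, 0, 0], [0, 0, 0, 0, 0, 0]], fingers=255, grip_force=20)

```text
clock: 5.35
tool_pos: [0.446, -0.2572, 0.0837]
eef_rot: [0.223, 0.975, -0.0, -0.0]
contact_force: [0.7, -0.4, 1.3]
opening: 0.446
```

Call:
carry_out(commands=[[0, 0, -0.01, 0, 0, 0], [0, 0, -0.03, 0, 0, 0], [0, 0, -0.06, 0, 0, 0], [0, 0, -0.09, 0, 0, 0], [0, 0, -0.12, 0, 0, 0], [0, 0, -0.15, 0, 0, 0], [0, 0, -0.17, 0, 0, 0], [0, 0, -0.17, 0, 0, 0]])

```text
clock: 6.15
tool_pos: [0.4474, -0.2576, 0.2565]
eef_rot: [0.223, 0.975, -0.001, 0.003]
contact_force: [0.3, -0.1, -1.2]
opening: 0.448
```

```bash
python3 - <<'E'
from w import *
p,K,E=wrist('w3',[])
s=snap('scene','s3')
print('to above pad',totool((0.663,0.041,0.254)))
E
```

```text
t 6.15 pos [ 0.4474 -0.2576  0.2565] q [ 2.230e-01  9.748e-01 -6.000e-04  2.800e-03] F [ 0.31 -0.06 -1.24] op 0.448
to above pad [-0.06627185  0.3628975  -0.00054921]
```

View pics/w3.png

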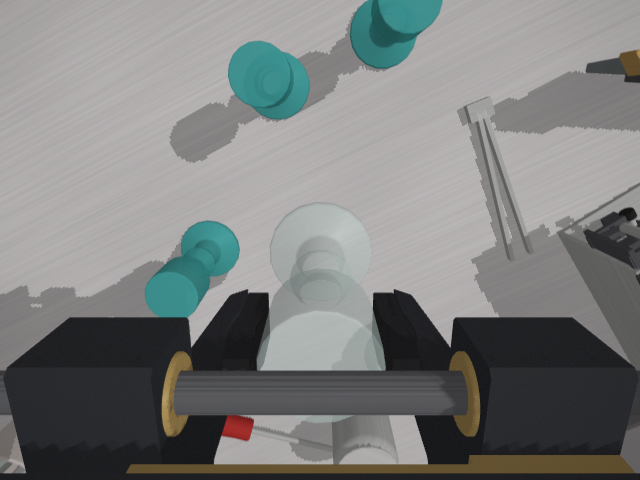

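View pics/s3.png

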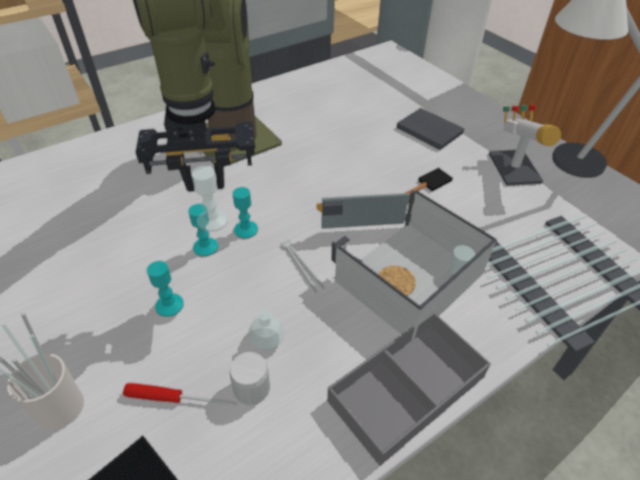

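Call:
carry_out(commands=[[-0.003, 0.015, 0, 0, 0, 0], [-0.008, 0.045, 0, 0, 0, 0], [-0.015, 0.08, 0, 0, 0, 0], [-0.022, 0.12, 0, 0, 0, 0], [-0.03, 0.16, 0, 0, 0, 0], [-0.037, 0.2, 0, 0, 0, 0], [-0.044, 0.24, 0, 0, 0, 0], [-0.051, 0.28, 0, 0, 0, 0], [-0.058, 0.32, 0, 0, 0, 0], [-0.063, 0.345, 0, 0, 0, 0], [-0.066, 0.363, 0, 0, 0, 0], [-0.066, 0.363, 0, 0, 0, 0]])

```text
clock: 7.45
tool_pos: [0.663, 0.045, 0.2511]
eef_rot: [0.221, 0.975, 0.001, -0.002]
contact_force: [0.0, -0.5, -2.2]
opening: 0.443
```

```bash
python3 - <<'E'
from w import *
s=r.get_state()
p,K,E=wrist('w4',['pad'])
im=p['img']; hsv=cv2.cvtColor(im,cv2.COLOR_BGR2HSV)
m=cv2.inRange(hsv,(8,90,100),(20,255,255)); n,l,ss,c=cv2.connectedComponentsWithStats(m)
print(ss[1:][ss[1:,4]>200],c[1:][ss[1:,4]>200])
print(proj(K,E,(0.663,0.041,0.012)))
p=snap('scene','s4')
for l in ['gate_end','gate_hinge','candlestick','pad']:print(l,[(np.round(d['xyz'],4).tolist(),round(d['p'],2)) for d in r.spot_point(p,l)][:4])
print('to above pad',totool((0.663,0.041,0.2)))
E
```

```text
t 7.45 pos [0.663  0.045  0.2511] q [ 2.207e-01  9.753e-01  8.000e-04 -1.800e-03] F [ 0.02 -0.45 -2.2 ] op 0.443
pad [([0.6641, 0.0371, 0.0153], 0.73)]
[[ 272  157   88   67 3658]
 [ 162  351   31   85 1140]
 [ 449  352   31   84 1296]
 [ 127  455  508   18 5651]] [[313.64078732 186.13750683]
 [174.57719298 393.56491228]
 [467.61882716 394.55169753]
 [424.67262431 465.99929216]]
[316.3 201.4]
gate_end []
gate_hinge [([0.5479, 0.1736, 0.1044], 0.84)]
candlestick [([0.3446, -0.2479, 0.0018], 0.93), ([0.4538, -0.3788, 0.0001], 0.91), ([0.3428, -0.1483, -0.0017], 0.7)]
pad [([0.6613, 0.0389, 0.0123], 0.78), ([0.5144, -0.103, 0.0022], 0.69)]
to above pad [0.00053135 0.0015029  0.05366004]
```

View pics/w4.png

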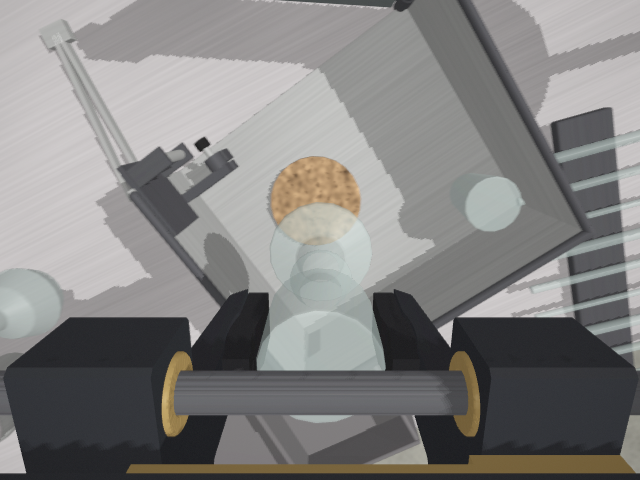

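View pics/s4.png

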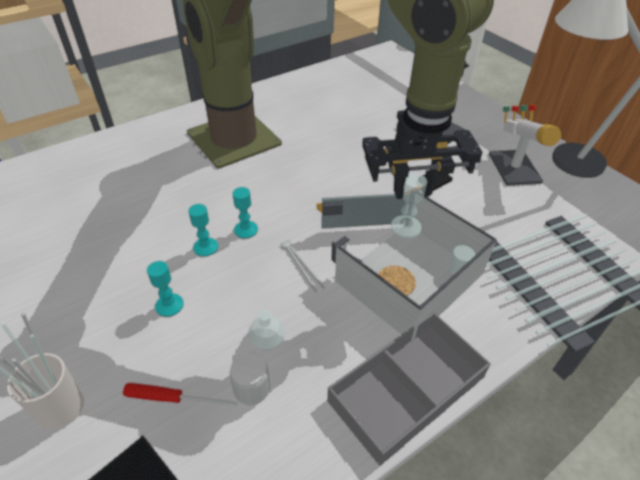

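Call:
carry_out(commands=[[0, 0.001, 0.02, 0, 0, 0], [0, 0.001, 0.045, 0, 0, 0], [0, 0.001, 0.07, 0, 0, 0], [0, 0.001, 0.095, 0, 0, 0], [0, 0.001, 0.115, 0, 0, 0], [0, 0.001, 0.13, 0, 0, 0], [0, 0.001, 0.14, 0, 0, 0], [0, 0.001, 0.147, 0, 0, 0], [0, 0.001, 0.151, 0, 0, 0], [0, 0.001, 0.153, 0, 0, 0], [0, 0.001, 0.153, 0, 0, 0], [0, 0.001, 0.153, 0, 0, 0]])

```text
clock: 9.0
tool_pos: [0.6642, 0.0421, 0.1013]
eef_rot: [0.223, 0.975, 0.0, 0.001]
contact_force: [0.1, 0.1, -1.4]
opening: 0.45
```

```bash
python3 - <<'E'
from w import *
p,K,E=wrist('w5',[])
snap('scene','s5');st()
E
```

```text
t 9.0 pos [0.6642 0.0421 0.1013] q [2.230e-01 9.748e-01 2.000e-04 5.000e-04] F [ 0.14  0.11 -1.43] op 0.45
t 9.1 pos [0.6641 0.042  0.1012] q [2.230e-01 9.748e-01 2.000e-04 4.000e-04] F [ 0.69 -0.14 -2.  ] op 0.449
```

View pics/w5.png

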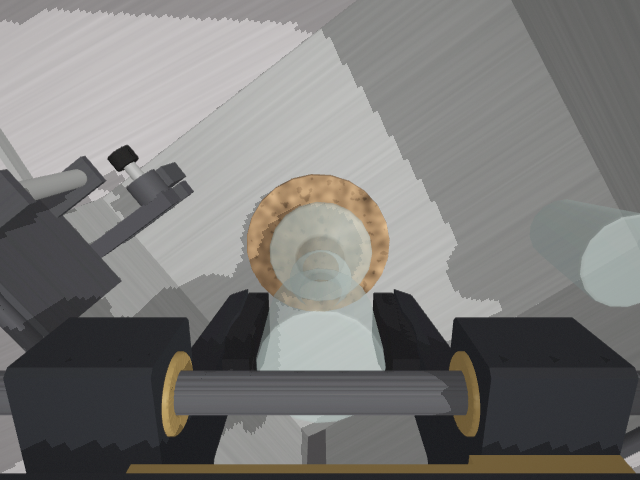

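View pics/s5.png

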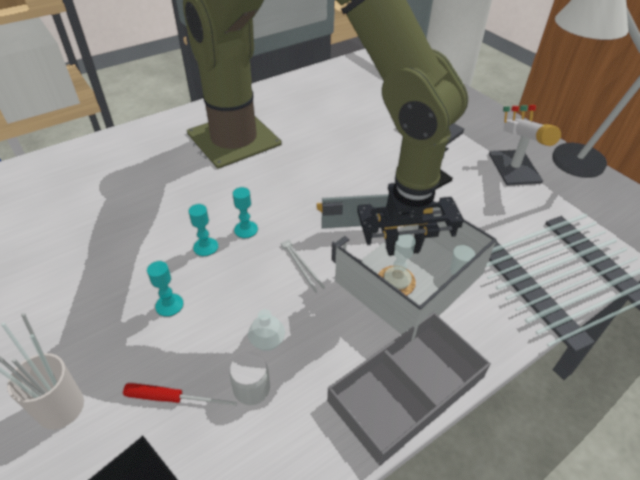

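Call:
carry_out(commands=[[0, 0, 0.001, 0, 0, 0], [0, 0, 0.002, 0, 0, 0], [0, 0, 0.003, 0, 0, 0], [0, 0, 0.004, 0, 0, 0], [0, 0, 0.0045, 0, 0, 0], [0, 0, 0.0045, 0, 0, 0], [0, 0, 0.0045, 0, 0, 0]])

```text
clock: 9.8
tool_pos: [0.6638, 0.042, 0.0962]
eef_rot: [0.223, 0.975, 0.0, 0.0]
contact_force: [-0.2, 0.1, -2.7]
opening: 0.447
```

Call:
carry_out(commands=[[0, 0, 0.0005, 0, 0, 0], [0, 0, 0.001, 0, 0, 0], [0, 0, 0.001, 0, 0, 0], [0, 0, 0.001, 0, 0, 0]])

```text
clock: 10.2
tool_pos: [0.6639, 0.042, 0.0958]
eef_rot: [0.223, 0.975, 0.0, 0.0]
contact_force: [-1.7, 0.1, 4.2]
opening: 0.446
```

Call:
carry_out(commands=[[0, 0, 0, 0, 0, 0], [0, 0, 0, 0, 0, 0], [0, 0, 0, 0, 0, 0], [0, 0, 0, 0, 0, 0], [0, 0, 0, 0, 0, 0]], fingers=60)

```text
clock: 10.7
tool_pos: [0.6637, 0.042, 0.0951]
eef_rot: [0.223, 0.975, 0.0, -0.0]
contact_force: [0.1, -0.1, -0.6]
opening: 0.764
```

Call:
carry_out(commands=[[0, 0, -0.01, 0, 0, 0], [0, 0, -0.03, 0, 0, 0], [0, 0, -0.06, 0, 0, 0], [0, 0, -0.1, 0, 0, 0], [0, 0, -0.14, 0, 0, 0], [0, 0, -0.15, 0, 0, 0], [0, 0, -0.15, 0, 0, 0]])

```text
clock: 11.4
tool_pos: [0.665, 0.0422, 0.2479]
eef_rot: [0.223, 0.975, 0.001, 0.002]
contact_force: [-0.3, -0.7, -0.3]
opening: 0.762
```

```bash
python3 - <<'E'
from w import *
p,K,E=wrist('w6',['pad','candlestick','gate_end','gate_hinge'])
p=snap('top','t6')
for l in ['gate_end','gate_hinge','candlestick','tongue_root']:print(l,[(np.round(d['xyz'],4).tolist(),round(d['p'],2)) for d in r.spot_point(p,l)][:4])
E
```

```text
t 11.4 pos [0.665  0.0422 0.2479] q [2.231e-01 9.748e-01 9.000e-04 2.300e-03] F [-0.3  -0.66 -0.33] op 0.762
pad []
candlestick [([0.6651, 0.0437, 0.0145], 0.96), ([0.6316, -0.2555, 0.0033], 0.15)]
gate_end []
gate_hinge []
gate_end []
gate_hinge [([0.5474, 0.175, 0.098], 0.88)]
candlestick [([0.348, -0.2506, -0.0001], 0.96), ([0.3496, -0.1484, 0.0036], 0.79), ([0.4517, -0.3799, -0.0002], 0.78)]
tongue_root []
```

View pics/w6.png

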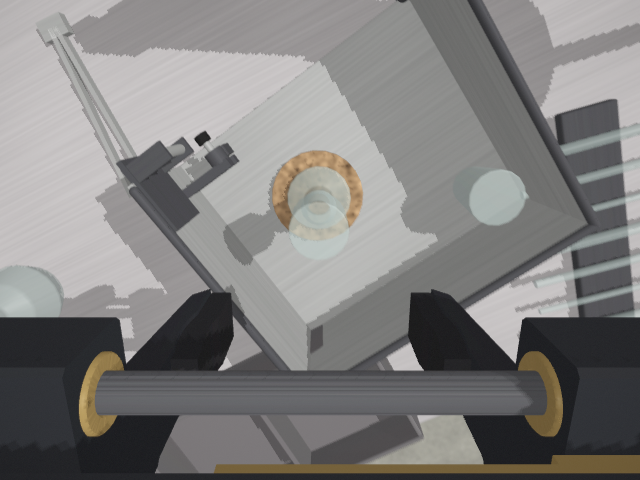

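View pics/t6.png

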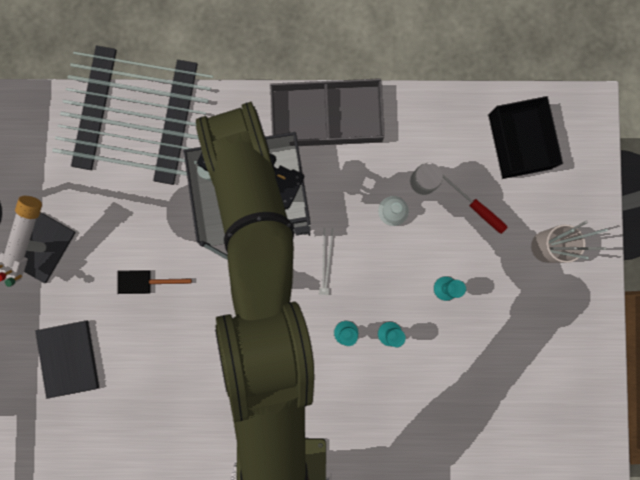

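Call:
carry_out(commands=[[0.03, -0.012, 0, 0, 0, 0], [0.07, -0.03, 0, 0, 0, -6], [0.11, -0.045, 0, 0, 0, -12], [0.15, -0.062, 0, 0, 0, -18], [0.19, -0.078, 0, 0, 0, -24], [0.229, -0.094, 0, 0, 0, -30], [0.229, -0.094, 0, 0, 0, -30], [0.229, -0.094, 0, 0, 0, -30], [0.229, -0.094, 0, 0, 0, -30], [0.229, -0.094, 0, 0, 0, -30]], fingers=255)

```text
clock: 12.9
tool_pos: [0.4183, 0.0571, 0.2453]
eef_rot: [-0.036, 0.999, 0.0, 0.001]
contact_force: [0.6, -0.8, 0.1]
opening: 0.009
```

```bash
python3 - <<'E'
from w import *
p,K,E=wrist('w7',['gate_end','gate_hinge','tongue_root'])
p=snap('scene','s7')
for l in ['gate_end','gate_hinge','candlestick','tongue_root']:print(l,[(np.round(d['xyz'],4).tolist(),round(d['p'],2)) for d in r.spot_point(p,l)][:4])
s=st();print(R.from_quat(s['eef_rot']).as_matrix().round(3))
E
```

```text
t 12.9 pos [0.4183 0.0571 0.2453] q [-3.620e-02  9.993e-01  4.000e-04  8.000e-04] F [ 0.58 -0.76  0.09] op 0.009
gate_end [([0.4406, -0.0012, 0.1044], 0.86)]
gate_hinge []
tongue_root [([0.4455, -0.0068, 0.0799], 0.79)]
gate_end [([0.4405, 0.0003, 0.1038], 0.79), ([0.4592, 0.3133, -0.0013], 0.57)]
gate_hinge [([0.547, 0.1774, 0.1085], 0.81)]
candlestick [([0.6614, 0.0417, 0.0113], 0.93), ([0.4495, -0.3789, 0.0003], 0.87), ([0.3474, -0.1469, -0.0001], 0.73), ([0.3443, -0.249, 0.0036], 0.65)]
tongue_root [([0.448, -0.0064, 0.0796], 0.61)]
t 13.35 pos [0.4167 0.0569 0.2452] q [-0.0369  0.9993  0.     -0.    ] F [0.38 0.53 0.29] op 0.006
[[-0.997 -0.074 -0.   ]
 [-0.074  0.997  0.   ]
 [ 0.     0.    -1.   ]]
```

View pics/w7.png

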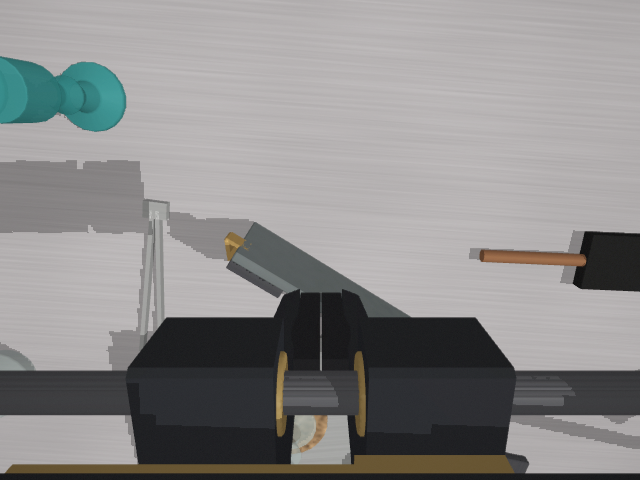

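View pics/s7.png

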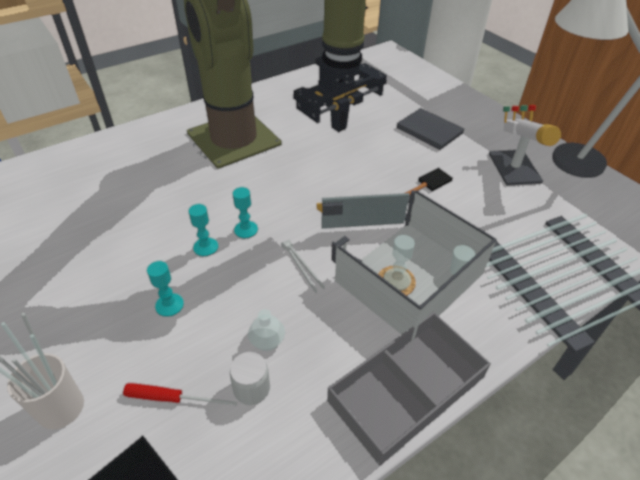

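Call:
carry_out(commands=[[0, 0, 0.04, 0, 0, 0], [0, 0, 0.08, 0, 0, 0], [0, 0, 0.12, 0, 0, 0], [0, 0, 0.15, 0, 0, 0], [0, 0, 0.165, 0, 0, 0], [0, 0, 0.165, 0, 0, 0], [0, 0, 0.165, 0, 0, 0]])

```text
clock: 14.05
tool_pos: [0.4168, 0.057, 0.0804]
eef_rot: [-0.037, 0.999, -0.0, -0.0]
contact_force: [1.1, -0.5, -0.2]
opening: 0.006
```

```bash
cat > g.py <<'E'
from w import *
# planned TCP for gate angle th, with standoff model of finger box (hx,hy) in tool axes fixed orientation
H=np.array([.5475,.1760]);yaw=.151
def pt(th,M,along=.165,hx=.010,hy=.0175):
    a=-np.pi/2+yaw-th; u=np.array([np.cos(a),np.sin(a)]); c=np.array([-u[1],u[0]])
    sup=abs(M[:2,0]@c)*hx+abs(M[:2,1]@c)*hy
    # contact corner offset along c; keep TCP 'along' u
    return H+along*u-(.004+sup)*c
if __name__=='__main__':
    s=st();M=R.from_quat(s['eef_rot']).as_matrix()
    for th in np.append(np.arange(.7,.15,-.05),[.16,.1,.05,0,-.05]):
        P=pt(th,M); d=M.T@(np.append(P,s['tool_pos'][2])-s['tool_pos']); print(round(th,2),P.round(4),d.round(4))
E
python3 g.py
```

```text
t 14.05 pos [0.4168 0.057  0.0804] q [-3.710e-02  9.993e-01 -0.000e+00 -1.000e-04] F [ 1.1  -0.47 -0.15] op 0.006
0.7 [0.4423 0.0469] [-0.0248 -0.012  -0.    ]
0.65 [0.4493 0.0416] [-0.0313 -0.0178 -0.    ]
0.6 [0.4566 0.0366] [-0.0382 -0.0233 -0.    ]
0.55 [0.4642 0.0321] [-0.0454 -0.0284 -0.    ]
0.5 [0.472  0.0279] [-0.0529 -0.0332 -0.    ]
0.45 [0.4801 0.0241] [-0.0607 -0.0375 -0.    ]
0.4 [0.4884 0.0208] [-0.0687 -0.0415 -0.    ]
0.35 [0.4969 0.0179] [-0.077 -0.045 -0.   ]
0.3 [0.5056 0.0154] [-0.0855 -0.0481 -0.    ]
0.25 [0.5144 0.0135] [-0.0941 -0.0507 -0.    ]
0.2 [0.5234 0.012 ] [-0.103  -0.0528 -0.    ]
0.16 [0.5306 0.0111] [-0.1101 -0.0542 -0.    ]
0.1 [0.5415 0.0105] [-0.121  -0.0557 -0.    ]
0.05 [0.5497 0.0104] [-0.1292 -0.0564 -0.    ]
0.0 [0.5572 0.0106] [-0.1366 -0.0567 -0.    ]
-0.05 [0.5646 0.0111] [-0.1441 -0.0568 -0.    ]
```

Call:
carry_out(commands=[[-0.018, -0.008, 0, 0, 0, 0], [-0.025, -0.012, 0, 0, 0, 0], [-0.031, -0.018, 0, 0, 0, 0], [-0.038, -0.023, 0, 0, 0, 0], [-0.045, -0.028, 0, 0, 0, 0], [-0.053, -0.033, 0, 0, 0, 0], [-0.061, -0.0375, 0, 0, 0, 0], [-0.069, -0.0415, 0, 0, 0, 0], [-0.077, -0.045, 0, 0, 0, 0], [-0.0855, -0.048, 0, 0, 0, 0], [-0.09, -0.0495, 0, 0, 0, 0], [-0.09, -0.0495, 0, 0, 0, 0]])

```text
clock: 15.25
tool_pos: [0.511, 0.014, 0.0801]
eef_rot: [-0.037, 0.999, 0.0, 0.0]
contact_force: [0.2, -0.0, -0.0]
opening: 0.006
```

```bash
python3 - <<'E'
from w import *
p,K,E=wrist('w8',['gate_end','tongue_root'])
p=snap('scene','s8')
for l in ['gate_end','gate_hinge','candlestick','tongue_root']:print(l,[(np.round(d['xyz'],4).tolist(),round(d['p'],2)) for d in r.spot_point(p,l)][:2])
st()
E
python3 g.py | tail -6
```

```text
t 15.25 pos [0.511  0.014  0.0801] q [-3.660e-02  9.993e-01  1.000e-04  5.000e-04] F [ 0.17 -0.02 -0.03] op 0.006
gate_end []
tongue_root []
gate_end [([0.5195, -0.026, 0.1063], 0.65)]
gate_hinge [([0.547, 0.1782, 0.1026], 0.58)]
candlestick [([0.6629, 0.0398, 0.0111], 0.97), ([0.3449, -0.2499, 0.0023], 0.74)]
tongue_root [([0.5281, -0.0305, 0.0793], 0.92)]
t 15.65 pos [0.5098 0.0143 0.0802] q [-3.710e-02  9.993e-01 -0.000e+00 -1.000e-04] F [ 0.65  0.22 -0.63] op 0.004
0.2 [0.5234 0.012 ] [-0.0133 -0.0033 -0.    ]
0.16 [0.5306 0.0111] [-0.0205 -0.0047 -0.    ]
0.1 [0.5415 0.0105] [-0.0313 -0.0061 -0.    ]
0.05 [0.5497 0.0104] [-0.0395 -0.0068 -0.    ]
0.0 [0.5572 0.0106] [-0.0469 -0.0072 -0.    ]
-0.05 [0.5646 0.0111] [-0.0544 -0.0072 -0.    ]
```

View pics/w8.png

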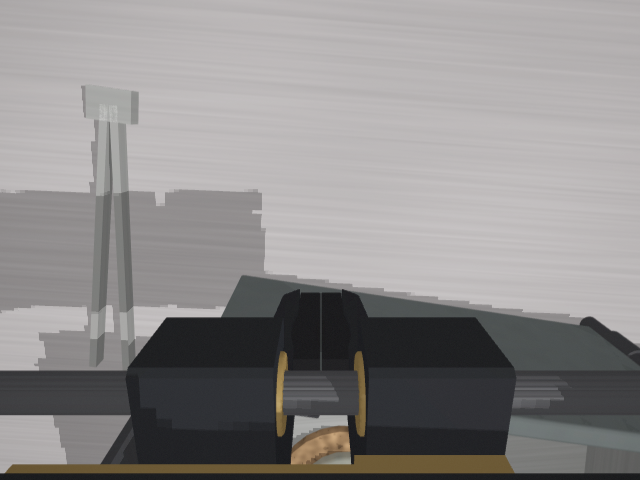

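View pics/s8.png

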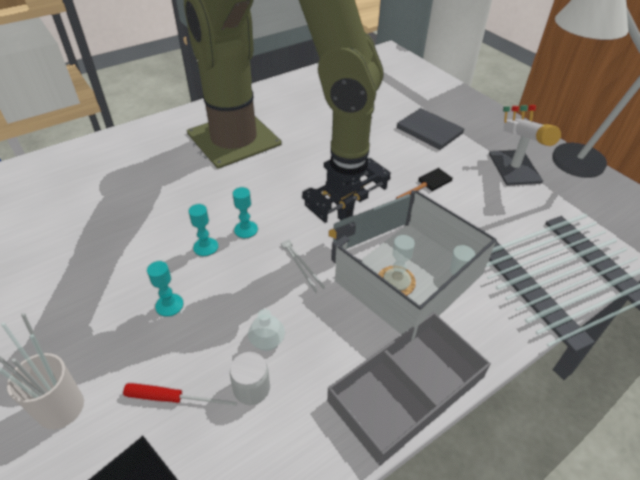

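Call:
carry_out(commands=[[-0.004, -0.001, 0, 0, 0, 0], [-0.008, -0.002, 0, 0, 0, 0], [-0.012, -0.003, 0, 0, 0, 0], [-0.015, -0.004, 0, 0, 0, 0], [-0.017, -0.004, 0, 0, 0, 0], [-0.017, -0.004, 0, 0, 0, 0], [-0.017, -0.004, 0, 0, 0, 0]])

```text
clock: 16.35
tool_pos: [0.5272, 0.0114, 0.0802]
eef_rot: [-0.037, 0.999, 0.0, -0.0]
contact_force: [0.8, 0.5, -0.9]
opening: 0.005
```

Call:
carry_out(commands=[[-0.001, 0, 0, 0, 0, 0], [-0.002, 0, 0, 0, 0, 0], [-0.003, 0, 0, 0, 0, 0], [-0.003, 0, 0, 0, 0, 0], [-0.003, 0, 0, 0, 0, 0]])

```text
clock: 16.85
tool_pos: [0.5304, 0.0117, 0.0802]
eef_rot: [-0.037, 0.999, 0.0, 0.0]
contact_force: [0.2, -0.9, -0.9]
opening: 0.005
```

Call:
carry_out(commands=[[-0.001, 0, 0, 0, 0, 0], [-0.002, 0, 0, 0, 0, 0], [-0.003, 0, 0, 0, 0, 0], [-0.003, 0, 0, 0, 0, 0], [-0.003, 0, 0, 0, 0, 0]])

```text
clock: 17.35
tool_pos: [0.5334, 0.0119, 0.0802]
eef_rot: [-0.037, 0.999, 0.0, 0.0]
contact_force: [-1.0, 0.6, 0.1]
opening: 0.005
```

Call:
carry_out(commands=[[-0.001, 0, 0, 0, 0, 0], [-0.002, 0, 0, 0, 0, 0], [-0.003, 0, 0, 0, 0, 0], [-0.003, 0, 0, 0, 0, 0], [-0.003, 0, 0, 0, 0, 0]])

```text
clock: 17.85
tool_pos: [0.5364, 0.0121, 0.0802]
eef_rot: [-0.037, 0.999, 0.0, 0.0]
contact_force: [0.8, 0.0, 0.4]
opening: 0.005
```

Call:
carry_out(commands=[[-0.001, 0, 0, 0, 0, 0], [-0.002, 0, 0, 0, 0, 0], [-0.003, 0, 0, 0, 0, 0], [-0.003, 0, 0, 0, 0, 0], [-0.003, 0, 0, 0, 0, 0]])

```text
clock: 18.35
tool_pos: [0.5394, 0.0124, 0.0802]
eef_rot: [-0.037, 0.999, 0.0, 0.0]
contact_force: [0.6, -0.2, 0.2]
opening: 0.002
```

Call:
carry_out(commands=[[-0.001, 0, 0, 0, 0, 0], [-0.002, 0, 0, 0, 0, 0], [-0.003, 0, 0, 0, 0, 0], [-0.003, 0, 0, 0, 0, 0], [-0.003, 0, 0, 0, 0, 0]])

```text
clock: 18.85
tool_pos: [0.5423, 0.0126, 0.0802]
eef_rot: [-0.037, 0.999, 0.0, 0.0]
contact_force: [0.2, -0.2, -0.7]
opening: 0.005
```

Call:
carry_out(commands=[[-0.001, 0, 0, 0, 0, 0], [-0.002, 0, 0, 0, 0, 0], [-0.003, 0, 0, 0, 0, 0], [-0.003, 0, 0, 0, 0, 0], [-0.003, 0, 0, 0, 0, 0]])

```text
clock: 19.35
tool_pos: [0.5453, 0.0128, 0.0802]
eef_rot: [-0.037, 0.999, 0.0, 0.0]
contact_force: [-0.2, -0.0, -0.1]
opening: 0.006
```

```bash
python3 - <<'E'
from w import *
st()
p=snap('scene','s9')
for l in ['gate_end','tongue_root']:print(l,[(np.round(d['xyz'],4).tolist(),round(d['p'],2)) for d in r.spot_point(p,l)][:2])
p=snap('top','t9')
for l in ['gate_end','tongue_root']:print(l,[(np.round(d['xyz'],4).tolist(),round(d['p'],2)) for d in r.spot_point(p,l)][:2])
st()
a=cv2.imread('pics/s9.png')[150:300,280:440];cv2.imwrite('pics/s9c.png',cv2.resize(a,None,fx=4,fy=4,interpolation=3))
E
```

```text
t 19.35 pos [0.5453 0.0128 0.0802] q [-3.690e-02  9.993e-01  1.000e-04  1.000e-04] F [-0.16 -0.02 -0.06] op 0.006
gate_end [([0.5589, -0.0248, 0.1051], 0.8), ([0.5668, -0.0297, 0.0813], 0.16)]
tongue_root [([0.5672, -0.0293, 0.0788], 0.69)]
gate_end []
tongue_root []
t 19.65 pos [0.5452 0.0128 0.0802] q [-0.0369  0.9993  0.     -0.    ] F [ 0.32 -0.31 -0.7 ] op 0.003
```

View pics/s9c.png

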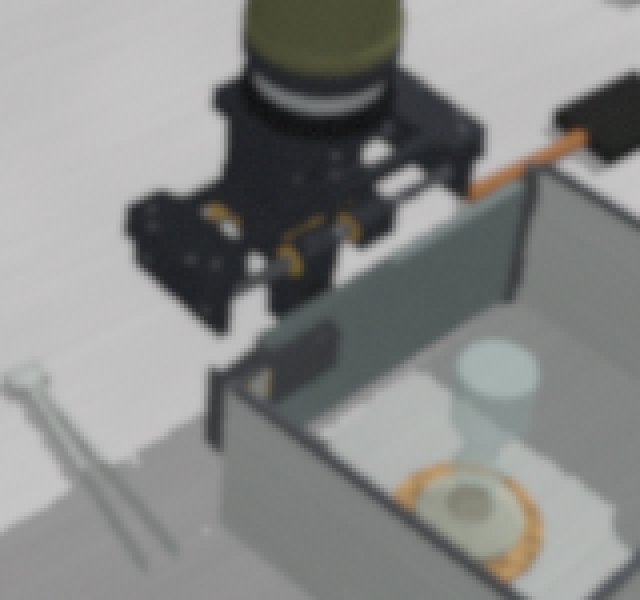

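Call:
carry_out(commands=[[-0.001, 0, 0, 0, 0, 0], [-0.002, 0, 0, 0, 0, 0], [-0.003, 0, 0, 0, 0, 0], [-0.003, 0, 0, 0, 0, 0], [-0.003, 0, 0, 0, 0, 0]])

```text
clock: 20.15
tool_pos: [0.5467, 0.0128, 0.08]
eef_rot: [-0.037, 0.999, -0.0, -0.001]
contact_force: [-5.4, 0.0, 2.7]
opening: 0.003
```

Call:
carry_out(commands=[[-0.001, 0, 0, 0, 0, 0], [-0.002, 0, 0, 0, 0, 0], [-0.003, 0, 0, 0, 0, 0], [-0.003, 0, 0, 0, 0, 0], [-0.003, 0, 0, 0, 0, 0]])

```text
clock: 20.65
tool_pos: [0.5488, 0.013, 0.08]
eef_rot: [-0.037, 0.999, -0.0, -0.002]
contact_force: [-5.9, -0.9, 5.2]
opening: 0.009
```

```bash
python3 - <<'E'
from w import *
s=st();print(s['moment'])
p=snap('scene','s10')
for l in ['gate_end','tongue_root']:print(l,[(np.round(d['xyz'],4).tolist(),round(d['p'],2)) for d in r.spot_point(p,l)][:2])
wrist('w10',[])
a=cv2.imread('pics/s10.png')[150:300,280:440];cv2.imwrite('pics/s10c.png',cv2.resize(a,None,fx=4,fy=4,interpolation=3))
E
```

```text
t 20.65 pos [0.5488 0.013  0.08  ] q [-3.720e-02  9.993e-01 -4.000e-04 -2.200e-03] F [-5.93 -0.92  5.22] op 0.009
[0.1762656  1.34865018 0.0885806 ]
gate_end [([0.5616, -0.026, 0.107], 0.67)]
tongue_root [([0.5688, -0.0294, 0.0786], 0.7)]
t 20.8 pos [0.5488 0.013  0.08  ] q [-3.720e-02  9.993e-01 -4.000e-04 -2.200e-03] F [-6.46 -0.35  5.69] op 0.002
```

View pics/s10c.png

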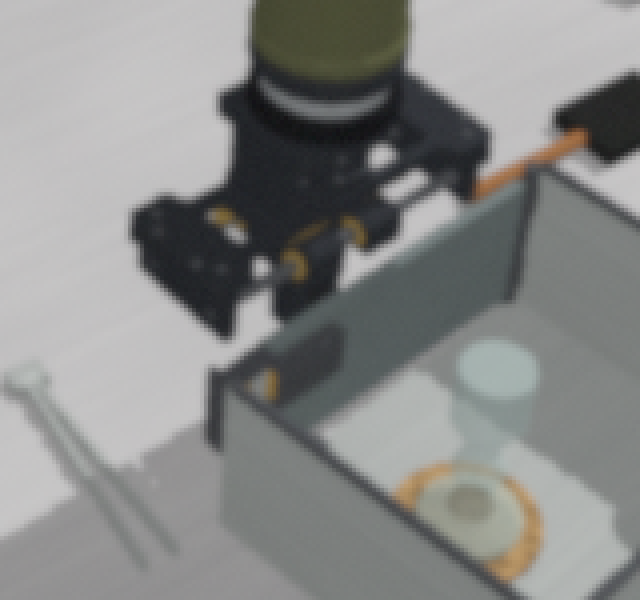

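View pics/w10.png

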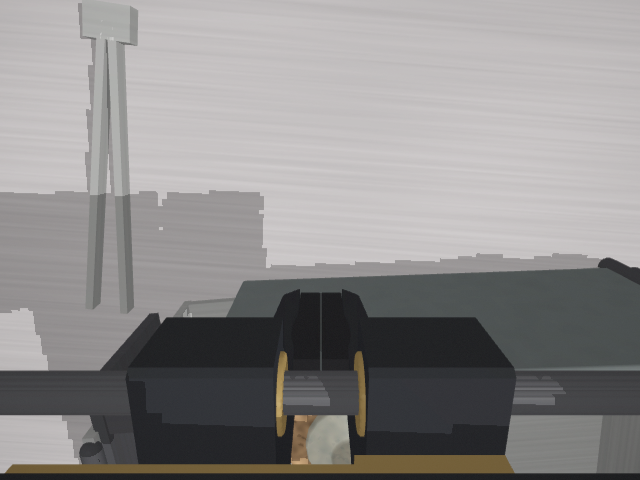

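Call:
carry_out(commands=[[-0.0005, 0, -0.0005, 0, 0, 0], [-0.001, 0, -0.0005, 0, 0, 0], [-0.0015, 0, -0.0005, 0, 0, 0], [-0.002, 0, -0.0005, 0, 0, 0], [-0.002, 0, -0.0005, 0, 0, 0]])

```text
clock: 21.35
tool_pos: [0.5498, 0.013, 0.0801]
eef_rot: [-0.037, 0.999, -0.001, -0.003]
contact_force: [-8.4, 0.3, 4.1]
opening: 0.007
```

Call:
carry_out(commands=[[-0.0005, 0, -0.0003, 0, 0, 0], [-0.001, 0, -0.0003, 0, 0, 0], [-0.0015, 0, -0.0003, 0, 0, 0], [-0.0015, 0, -0.0003, 0, 0, 0]])

```text
clock: 21.75
tool_pos: [0.5507, 0.0132, 0.0801]
eef_rot: [-0.037, 0.999, -0.001, -0.004]
contact_force: [-7.6, 0.5, 1.5]
opening: 0.011
```

Call:
carry_out(commands=[[-0.0005, 0, 0, 0, 0, 0], [-0.001, 0, -0.0002, 0, 0, 0], [-0.0015, 0, -0.0002, 0, 0, 0], [-0.0015, 0, -0.0002, 0, 0, 0]])

```text
clock: 22.15
tool_pos: [0.5516, 0.0132, 0.0802]
eef_rot: [-0.037, 0.999, -0.001, -0.004]
contact_force: [-9.8, 0.1, 2.3]
opening: 0.004
```

Call:
carry_out(commands=[[-0.0005, 0, 0, 0, 0, 0], [-0.001, 0, 0, 0, 0, 0], [-0.001, 0, 0, 0, 0, 0], [-0.001, 0, 0, 0, 0, 0]])

```text
clock: 22.55
tool_pos: [0.5523, 0.0133, 0.0802]
eef_rot: [-0.038, 0.999, -0.001, -0.005]
contact_force: [-9.5, 1.0, 2.4]
opening: 0.002
```

Call:
carry_out(commands=[[-0.0005, 0, 0, 0, 0, 0], [-0.001, 0, 0, 0, 0, 0], [-0.001, 0, 0, 0, 0, 0], [-0.001, 0, 0, 0, 0, 0]])

```text
clock: 22.95
tool_pos: [0.5587, 0.0138, 0.081]
eef_rot: [-0.037, 0.999, 0.0, 0.0]
contact_force: [0.4, 0.2, -1.6]
opening: 0.007
```

Call:
carry_out(commands=[[-0.0005, 0, -0.0001, 0, 0, 0], [-0.001, 0, -0.0002, 0, 0, 0], [-0.001, 0, -0.0002, 0, 0, 0], [-0.001, 0, -0.0002, 0, 0, 0]])

```text
clock: 23.35
tool_pos: [0.5588, 0.0138, 0.0812]
eef_rot: [-0.037, 0.999, 0.0, -0.0]
contact_force: [-3.8, -0.3, -1.6]
opening: 0.005
```

Call:
carry_out(commands=[[0.002, 0, 0, 0, 0, 0], [0.006, 0, 0, 0, 0, 0], [0.015, 0, 0, 0, 0, 0], [0.03, 0, 0, 0, 0, 0], [0.05, 0, 0, 0, 0, 0], [0.05, 0, -0.04, 0, 0, 0], [0.05, 0, -0.09, 0, 0, 0], [0.08, 0, -0.14, 0, 0, 0], [0.08, 0, -0.16, 0, 0, 0], [0.08, 0, -0.16, 0, 0, 0]])

```text
clock: 24.35
tool_pos: [0.4807, 0.008, 0.245]
eef_rot: [-0.037, 0.999, -0.0, 0.004]
contact_force: [0.9, 0.3, 0.1]
opening: 0.003
```

```bash
python3 - <<'E'
from w import *
st()
for cam in ['scene','top']:
    p=snap(cam,cam+'11')
    for l in ['gate_end','tongue_root','gate_hinge','candlestick','tweezers','flask','tumbler','paddle','tin']:print(l,[(np.round(d['xyz'],4).tolist(),round(d['p'],2)) for d in r.spot_point(p,l)][:2])
a=cv2.imread('pics/scene11.png')[150:300,280:440];cv2.imwrite('pics/s11c.png',cv2.resize(a,None,fx=4,fy=4,interpolation=3))
st()
E
```

```text
t 24.35 pos [0.4807 0.008  0.245 ] q [-3.670e-02  9.993e-01 -2.000e-04  4.000e-03] F [0.89 0.31 0.1 ] op 0.003
gate_end [([0.5742, -0.0236, 0.1049], 0.6)]
tongue_root [([0.583, -0.0271, 0.079], 0.69)]
gate_hinge [([0.5476, 0.1726, 0.1037], 0.8)]
candlestick [([0.3457, -0.2453, 0.0037], 0.89), ([0.4515, -0.3816, 0.002], 0.76)]
tweezers [([0.5144, -0.1025, 0.002], 0.83), ([0.7041, -0.3294, 0.0021], 0.63)]
flask [([0.6313, -0.2593, 0.0007], 0.74)]
tumbler [([0.7174, 0.1704, 0.0046], 0.75)]
paddle [([0.455, 0.3104, -0.0002], 0.6)]
tin [([0.7064, -0.3315, 0.0017], 0.7)]
gate_end [([0.5802, -0.0234, 0.1024], 0.9)]
tongue_root [([0.5809, -0.0212, 0.0805], 0.67), ([0.6536, -0.4415, -0.0013], 0.6)]
gate_hinge [([0.5467, 0.1761, 0.1001], 0.55), ([0.6517, -0.4434, 0.0002], 0.23)]
candlestick [([0.3487, -0.2511, -0.0024], 0.79), ([0.6624, 0.042, 0.0133], 0.71)]
tweezers [([0.5153, -0.1039, 0.0012], 0.67)]
flask [([0.6249, -0.2645, 0.0022], 0.79)]
tumbler [([0.7179, 0.1709, 0.0005], 0.87)]
paddle [([0.4618, 0.3075, -0.0031], 0.72), ([0.6315, -0.2599, 0.0002], 0.32)]
tin [([0.706, -0.3306, 0.0011], 0.92)]
t 25.35 pos [0.4795 0.0079 0.2414] q [-3.690e-02  9.993e-01  0.000e+00  1.000e-04] F [0.11 0.05 0.2 ] op 0.008
```

View pics/s11c.png

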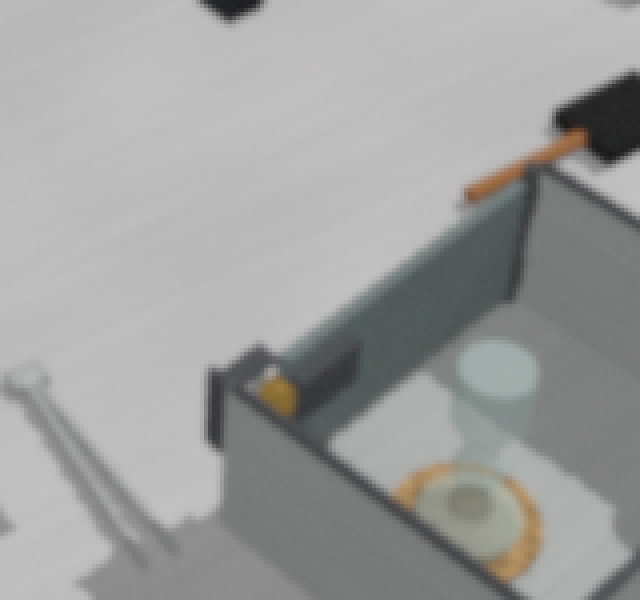

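View pics/top11.png

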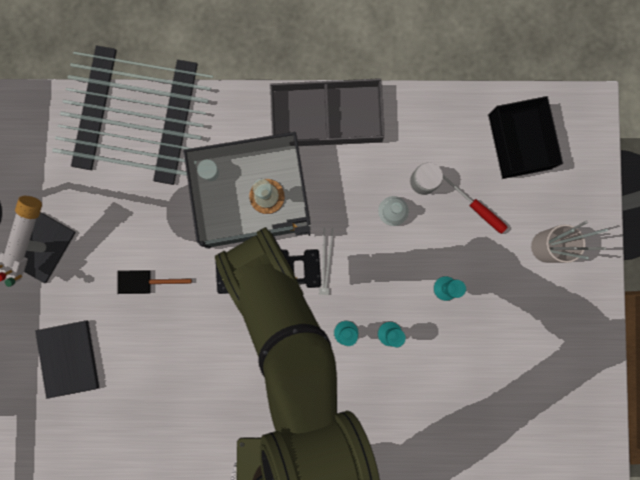

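```bash
python3 - <<'E'
from h import *
print(r.finish_job())
E
```

```text
the job is handed in; nothing more can be done
None
```

The clear glass candlestick is standing on the cork pad, let go, and the gate is shut and latched. I handed the job in at about 25 s of the 69 s allowed, and no verdict was reported.

- **Candlestick:** I gripped it by the cup and set it down until I felt light contact (about 4 N upward at the wrist). The final top picture puts it at (0.662, 0.042), within about 2 mm of the pad centre (0.663, 0.041), and upright.
- **Gate:** I swung it shut slowly and pressed in steps of about 1 mm. The sideways force rose to about 9.8 N, above the nominal 8 N. It then dropped to near zero as the gate jumped about 6 mm, and read about 4 N when I stopped.
- **After letting go:** The gate stayed shut when I backed off. Its free end measured x ≈ 0.574–0.580, which is about 0 rad, and the crop shows the tongue past the roller.
- **Bystanders:** In the last pictures the tweezers, flask, tumbler, paddle and tin were within about 6 mm of where they started, which is roughly the measuring error. I did not measure the reamer again, but it looks unmoved in the top view.

Three checks did not agree or were incomplete:
- In the last scene picture the network missed the candlestick on the pad; the picture itself and the top view show it standing.
- While pressing the gate, the wrist also read up to about 5.7 N vertically, probably friction, which I eased by lifting slightly. The highest combined reading was about 10 N, against the 16 N limit.
- I could not measure the tongue's force on the roller directly; I inferred the latching from the snap and from the gate staying shut.

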